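# Seat a row of vial stoppers with the press tool

## Robot

A 6-joint arm with a two-finger parallel gripper is mounted at the origin on the work surface. World frame = base frame: x ahead of the robot, y to its left, z up, the work surface at z = 0. Lengths are in m, angles in degrees, forces in N, time in s.
With the tool pointing down it reaches from about 0.4 to 0.825 m from the base axis. Payload 7 kg.
Tool frame: the origin (TCP) lies between the finger pads, 19 mm behind the fingertips; this is the grasp point; z points along the fingers, y is the line along which they close (so a half turn about z gives the same grasp; the last joint's range is limited). The gripper opens to 88 mm and grips with 3 to 60 N. Pads are 19 mm wide; open, the fingers measure 130 mm over their backs; the gripper's body (78 mm by 193 mm) begins 47 mm behind the grasp point.
Start: joints at [-56.832, 20.546, 0.682, 0, -70.136, -16.507], TCP at [0.194, -0.647, 0.245] pointing down, gripper open.
Joint ranges: [-176.03, 176.03], [-82.01, 121.73], [-58.28, 71.71], [-173.87, 95.51], [-174.79, -0.11], [-173.66, 173.66]. Speed limits (degrees/s): [136.94, 136.94, 172.46, 180, 180, 180].

## Interface

Orientations are given as [roll, pitch, yaw] about the fixed x, y, z axes, in that order (R = Rz(yaw) Ry(pitch) Rx(roll)).
In Python, from plant import ctrl gives the robot as it stands. The module is installed in compiled form; this text tells all that it offers.
- The arm moves only by the tool send_rows, never from a script. Its argument "increments" is a list that holds one entry, the list of rows, each a list of 4 numbers: the shift along the world's x, y, z normalised to -1 to 1, where 1 is 0.2 m, then the turn about the world's z normalised to -1 to 1, where 1 is 1.5 rad. In form: [[[x, y, z, roll], ...]]. A call has 1 to 12 rows; each row is the pose to reach, as a shift and turn from the pose commanded when the call began; what a row does not reach only later rows make up. A row lasts 1/8 s, in which the tool goes at most 62.5 mm and 10.7 degrees, less where a joint would pass 70% of its speed; a pose out of reach is approached as far as the arm can. A call with a number of a shift or a turn outside -1 to 1 is refused whole. A call with a gripper value outside its range is refused whole. "jaw" is the opening, from 0 (shut) to 1 (fully open), set as the call begins (left out, the last holds). The fingers move at their own pace and stop on an object; the grip force is fixed at half the most. Time passes only in rows, so rows that repeat a pose let the fingers close. It gives the time, the measured TCP pose, the force, the opening and the grip force at its end, in the units of the state.
- ctrl.get_obs(): the state, without advancing time (a new reading comes with each control period).
- ctrl.snapshot(name): name is "side" or "top"; returns the picture (400x640x3 uint8, red, green, blue); there is no depth.
- ctrl.calibration(name): a dict with "mtx" (3x3 intrinsics, pixels), "eye" and "attitude" of the camera in the world. Camera axes: x right, y up, looking along -z (the intrinsics and any distortion apply to the point x, -y, -z); pixel columns grow to the right and rows downward; lengths in m; the calibration is good to about 2 mm. A picture is of the moment at which its call begins. calibration takes no time and is no camera call.
- ctrl.close_job(): hands the job in; it is judged then, once.
Trained networks look in the newest picture that a camera, given by its name, has taken for a name from the list of things; names that differ only in an ending like _2 or _b are one class to them, and where a whole thing is asked for, a point or a joint stands for the part that bears it (a point fixed in the world has none). Each returns a list of dicts, best first, with "conf" (0 to 1); they miss things now and then, are a little off and sometimes report something else, mostly with a low value. They report only what shows in the picture. A call takes as long as a camera call. They do not tell look-alikes from the thing itself.
- ctrl.trace(thing, camera): "mask" (400x640 bool, what is visible of it) and "bbox" ([left, top, right, bottom] in pixels, round what is visible of it).
- ctrl.spot_point(thing, camera): "pixel" ([row, column] in pixels: a listed point, or the origin of a listed thing).
The state is a dict: "clock": time; "joint_pos": joint angles; "qvel": joint speeds; "tau": joint torques, N m; "tool_pos": TCP position; "orientation": TCP orientation; "force": force on the tool from outside, world axes, zero at the start; "moment": the same for the moment, N m; "opening": finger opening in m; "gripper_force": force on a finger pad.
Only numpy, scipy, OpenCV 4.12 (cv2) and the standard library are available. Lean on these libraries where they do the work, as an engineer would, in place of code of your own. Each camera call takes 0.05 s, during which the arm holds its last target. There are 200 camera calls.

## Task

Lift the press tool out of its cradle, stand it on the rubber mat and let go, then take it again by its two end pads. In one unbroken pass slide its sprung shoe along the rack's track with steady downward pressure, from the run-in end until the nose pushes back the sprung end stop, so that all six stoppers are seated; press gently enough that neither the shoe's spring nor the stop's ever bottoms out, and touch the stoppers with the tool only. Finally stand the tool upright on the mat again, let go, and leave everything else where it is.

Things in the scene. Friction and masses are not known exactly. Their poses are not given: they have to be found in the camera images.
- press: The press tool, loose, 0.28 to 0.4 kg: a white handle block above a steel shoe on a short spring stem, 90 mm long (x), 44 mm wide (y), 88 mm tall. Symmetric: either nose may lead. Origin: centre of the flat sole with the spring relaxed; x along the shoe, z up through the handle. It starts standing on its shoe in the cradle, x along the cradle's x
- shoe (a joint): Travel of the tool's shoe (90 x 44 x 18 mm; middle 52 mm of the sole flat, both noses turn up 7 mm over their last 19 mm) into the handle, m: 0 relaxed, 0.012 bottomed. The spring takes 3.2 N to start and 0.8 N more per mm (8 N at 6 mm). The tool's weight alone hardly moves it. 4 to 8 mm is good for seating stoppers
- grip (a point): Good grip point on the tool's vertical axis, 66 mm above the sole; with the TCP here the fingertips clear the shoe. The handle block spans 36 to 88 mm above the sole, 32 mm wide across its sides (y), 60 mm long over its end pads (x)
- pad_a: Rubber pad, 26 mm wide, 44 mm tall, 3 mm thick, on the end face of the handle toward the press tool's -x; origin at its centre, 62 mm above the sole, 28.5 mm from the axis
- pad_b: The same pad on the end face toward the press tool's +x. Taking the tool by its ends means one finger on each pad (60 mm apart)
- cradle: Grey stand, fixed, in which the press tool starts: base 150 x 64 mm, the tool stands 8 mm up; an upright cheek, 80 mm tall, close to each end of the shoe (102 mm apart inside) leaves no room for fingers at the handle's ends; its long sides are free above 12 mm. Origin: centre of the underside, x along the tool
- mat: Dark rubber mat, fixed, 190 (x) x 150 (y) x 4 mm, empty, flat on the bench. Origin: centre of its underside; top 4 mm above it. Cradle and mat stand left and right in front of the robot, either way round
- rack: Vial rack, fixed, 290 mm long (x), 84 mm wide; its track is 50 mm above the bench, seated stoppers flush with it, unseated up to 5 mm proud. A clear fence along each side, 58 mm apart inside, top 122 mm above the bench: shoe and fingers at the handle's ends fit between, fingers at its sides do not. Origin: centre of underside; the row runs from the open run-in end (-x) to the end stop (+x)
- run_in (a point): Point on the rack's white run-in pad, on the centre line at track height (50 mm above the bench): with the shoe centred here, the flat part of its sole is wholly behind the first stopper and the raised nose just reaches over its edge. Axes as the rack's
- run_end (a point): Where the centre of the shoe is (track height, centre line) when its leading nose just meets the end stop; it then lies over the last stoppers. 161 mm from run_in along the rack's x
- end_stop (a joint): Sprung steel stop block (12 mm thick, 40 mm wide, top 25 mm above the track) at the rack's +x end: how far it is pushed back, m, 0 to 0.010. It takes 1.8 N to start and 0.9 N more per mm; springs back by itself
- stopper0 (a joint): Dark rubber stopper number 1 of 6 in the row, counted from the run-in end: disc 20 mm across on the centre line, -38 mm from the rack's origin along its x. Value: how far it is pushed down, m: 0 fully proud, 0.005 fully seated. Takes 2 N to push, stays where it is left
- stopper1 (a joint): Dark rubber stopper number 2 of 6 in the row, counted from the run-in end: disc 20 mm across on the centre line, -14 mm from the rack's origin along its x. Value: how far it is pushed down, m: 0 fully proud, 0.005 fully seated. Takes 2 N to push, stays where it is left
- stopper2 (a joint): Dark rubber stopper number 3 of 6 in the row, counted from the run-in end: disc 20 mm across on the centre line, 10 mm from the rack's origin along its x. Value: how far it is pushed down, m: 0 fully proud, 0.005 fully seated. Takes 2 N to push, stays where it is left
- stopper3 (a joint): Dark rubber stopper number 4 of 6 in the row, counted from the run-in end: disc 20 mm across on the centre line, 34 mm from the rack's origin along its x. Value: how far it is pushed down, m: 0 fully proud, 0.005 fully seated. Takes 2 N to push, stays where it is left
- stopper4 (a joint): Dark rubber stopper number 5 of 6 in the row, counted from the run-in end: disc 20 mm across on the centre line, 58 mm from the rack's origin along its x. Value: how far it is pushed down, m: 0 fully proud, 0.005 fully seated. Takes 2 N to push, stays where it is left
- stopper5 (a joint): Dark rubber stopper number 6 of 6 in the row, counted from the run-in end: disc 20 mm across on the centre line, 82 mm from the rack's origin along its x. Value: how far it is pushed down, m: 0 fully proud, 0.005 fully seated. Takes 2 N to push, stays where it is left
- mug: Bystander, loose, not part of the job: pale blue mug, 76 mm across, 90 mm tall. Origin: centre of its underside
- reagent: Bystander, loose, not part of the job: brown glass bottle, 56 mm across, 110 mm tall. Origin: centre of its underside
- jar: Bystander, loose, not part of the job: low clear jar with a white cap, 56 mm across, 60 mm tall. Origin: centre of its underside
- mouse: Bystander, loose, not part of the job: black computer mouse, 100 x 60 mm, 33 mm high. Origin: centre of its underside
- tip_box: Bystander, loose, not part of the job: white box, 85 x 120 x 60 mm. Origin: centre of its underside
- ruler: Bystander, loose, not part of the job: steel ruler lying flat, 25 x 150 x 4 mm. Origin: centre of its underside
- notebook: Bystander, loose, not part of the job: brown notebook, 150 x 210 x 12 mm. Origin: centre of its underside
Not all that is in view belongs to the job. Leave any blue or green look-alike of the press alone.

How it is judged:
By the outcome, as a careful person would: the job done as asked, in the order asked, and still so for the second after the job is handed in, with the robot touching nothing.
It also fails if it takes over 72 s, if anything falls off the work surface, if the arm or the gripper's body presses on something with over 40 N, if the wrist force passes 120 N, or if a joint passes its speed limit or range.

## Working session

There is one attempt and no reset: what is moved stays moved. The work goes in short steps, Python scripts to look and compute and a tool call to move; the robot and the scene stay as the last step left them, time stands still between calls to the robot, and variables do not carry over. Pictures are saved under pics/ and viewed, at most 10 in all, crops included, and the job is handed in when it is done.

Besides the shell and the picture viewer there is one more tool, called after "Request:" in YAML: its name, and indented under it one key for each argument. send_rows: Moves the arm, as the interface text tells. Its arguments: {"type":"object","properties":{"increments":{"type":"array"},"jaw":{"type":"number"}},"required":["increments"]}

```bash
mkdir -p pics
cat > h.py <<'E'
import numpy as np, cv2
from plant import ctrl
def cal(n):
    c=ctrl.calibration(n); A=np.array(c["attitude"],float)
    return c,A
E
python3 - <<'E'
from h import *
print(ctrl.get_obs())
for n in("side","top"):
    print(n,ctrl.calibration(n))
    im=ctrl.snapshot(n); cv2.imwrite(f"pics/{n}0.png",im[:,:,::-1])
    for t in("press","cradle","mat","rack","run_in","run_end","end_stop","pad_a","stopper0","stopper5","grip"):
        s=ctrl.spot_point(t,n); print(t,[(np.round(d["pixel"],1).tolist(),round(d["conf"],2)) for d in s[:3]])
E
```

```text
{'clock': 0.0, 'joint_pos': array([-5.68319383e+01,  2.05895197e+01,  6.34793249e-01, -1.90608960e-02,
       -7.01354370e+01, -1.65082163e+01]), 'qvel': array([-0.03755133, -0.05106188, -0.0125336 ,  0.01331589, -0.00780756,
       -0.03467314]), 'tau': array([-8.73603381e-05, -5.82721031e+01,  2.93052417e+01,  6.99706078e+00,
        6.96653282e-03, -2.21646551e-04]), 'tool_pos': array([ 0.19337596, -0.64624168,  0.24445535]), 'orientation': array([ 1.79908461e+02, -8.44248339e-03, -1.63346639e+02]), 'force': array([-0.38220411, -0.07443304, -0.14033632]), 'moment': array([-0.02360384,  0.06891109,  0.01065616]), 'gripper_force': 0.0, 'opening': 0.08778016209646358}
side {'mtx': array([[494.21280442,   0.        , 319.22812032],
       [  0.        , 494.21280442, 204.7307975 ],
       [  0.        ,   0.        ,   1.        ]]), 'eye': array([-0.14919912, -1.20710585,  0.92645794]), 'attitude': array([ 57.21854573,  -0.46038986, -30.22117894])}
press [([283.3, 283.3], 0.79), ([289.9, 383.0], 0.65)]
cradle []
mat [([189.3, 250.9], 0.74)]
rack []
run_in [([211.9, 349.3], 0.9)]
run_end [([213.3, 350.8], 0.67)]Traceback (most recent call last):
  File "<stdin>", line 7, in <module>
ValueError: it knows: cradle, grip, jar, mat, mouse, mug, notebook, pad, press, rack, reagent, ruler, run_end, run_in, tip_box
```

Run:
```python
from h import *
im=ctrl.snapshot("top"); cv2.imwrite("pics/top0.png",im[:,:,::-1])
print(ctrl.calibration("top"))
for n in("side","top"):
    for t in("press","cradle","mat","rack","run_in","run_end","pad","grip"):
        s=ctrl.spot_point(t,n); print(n,t,[(np.round(d["pixel"],1).tolist(),round(d["conf"],2)) for d in s[:3]])
```

```text
{'mtx': array([[426.59321943,   0.        , 316.96581704],
       [  0.        , 426.59321943, 195.94718447],
       [  0.        ,   0.        ,   1.        ]]), 'eye': array([ 0.35425077, -0.06115074,  1.36907602]), 'attitude': array([  7.55648643,   0.90123576, -89.30174199])}
side press [([283.3, 283.3], 0.79), ([289.9, 383.0], 0.65)]
side cradle []
side mat [([189.3, 250.9], 0.74)]
side rack []
side run_in [([211.9, 349.3], 0.9)]
side run_end [([213.3, 350.8], 0.67)]
side pad [([274.2, 396.1], 0.57), ([263.2, 401.5], 0.39)]
side grip [([271.3, 387.0], 0.9), ([263.0, 283.1], 0.52)]
top press [([224.5, 394.0], 0.74), ([198.6, 437.3], 0.72), ([271.2, 387.8], 0.67)]
top cradle [([225.9, 396.6], 0.92), ([226.3, 384.9], 0.44)]
top mat [([228.4, 226.7], 0.74), ([226.0, 386.5], 0.55)]
top rack [([168.4, 314.0], 0.6)]
top run_in [([172.3, 345.4], 0.73)]
top run_end [([161.7, 293.5], 0.67), ([119.7, 336.5], 0.4), ([128.2, 241.7], 0.26)]
top pad [([227.3, 386.6], 0.46), ([204.4, 437.5], 0.46), ([125.2, 240.3], 0.37)]
top grip [([225.1, 394.7], 0.77), ([222.5, 301.2], 0.74), ([197.7, 443.1], 0.55)]
```

View pics/side0.png

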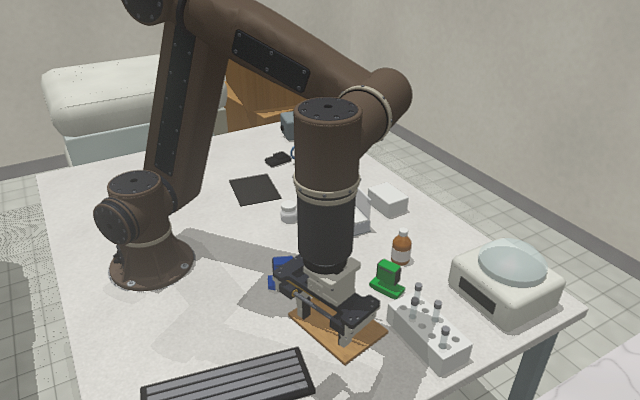

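View pics/top0.png

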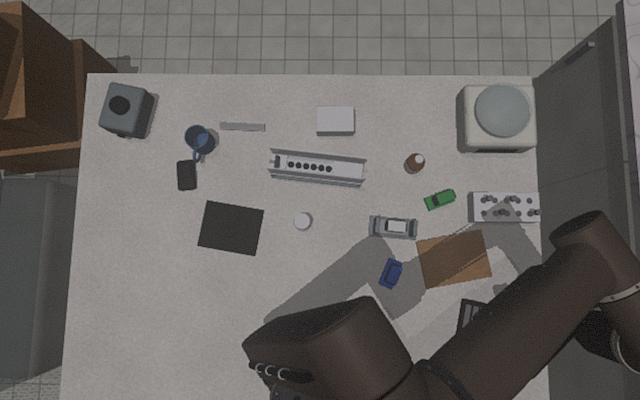

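The side view is mostly blocked by the arm. The top view shows the cradle and press at about (col 393, row 227), the mat at (231, 228), and the rack at (317, 167) with its stop on the left. The blue look-alike is at (391, 272) and the green one at (439, 199).

```bash
cat > h.py <<'E'
import numpy as np, cv2
from scipy.spatial.transform import Rotation as R
from scipy.optimize import least_squares
from plant import ctrl
C={n:ctrl.calibration(n) for n in("side","top")}
def project(P,n):
    c=C[n]; p=(np.atleast_2d(P)-c["eye"])@R.from_euler("xyz",c["attitude"],degrees=True).as_matrix()
    p=p*[1,-1,-1]; q=p@np.array(c["mtx"]).T
    return q[:,:2]/q[:,2:]          # col,row
def ray(px,n):
    c=C[n]; v=np.linalg.inv(c["mtx"])@[px[0],px[1],1]
    return c["eye"],R.from_euler("xyz",c["attitude"],degrees=True).as_matrix()@(v*[1,-1,-1])
def atz(px,n,z):
    e,d=ray(px,n); return e+d*(z-e[2])/d[2]
def tri(a,b):   # side px, top px
    E,D=zip(ray(a,"side"),ray(b,"top")); 
    M=[np.eye(3)-np.outer(d,d)/(d@d) for d in D]
    return np.linalg.solve(sum(M),sum(m@e for m,e in zip(M,E)))
def mask_rect(n,t,k=0):
    m=ctrl.trace(t,n)[k]["mask"].astype(np.uint8)
    return cv2.minAreaRect(np.argwhere(m)[:,::-1].astype(np.float32))
E
python3 - <<'E'
from h import *
for nm,px,z in(("press",(394.0,225),.09),("cradle",(396.6,226),.0),("mat",(231,228),0),("rack",(314,168),0),("run_in",(345.4,172.3),.05),("run_end",(293.5,161.7),.05)): print(nm,atz(px,"top",z).round(4))
im=ctrl.snapshot("top")
for t in("press","cradle","mat","rack"):
    for d in ctrl.trace(t,"top")[:3]: print(t,round(d["conf"],2),d["bbox"],cv2.minAreaRect(np.argwhere(d["mask"])[:,::-1].astype(np.float32)))
c=cv2.resize(im[130:290,180:460],None,fx=2.8,fy=2.8,interpolation=cv2.INTER_CUBIC)
cv2.imwrite("pics/crop1.png",c[:,:,::-1])
# handle top: white
E
```

```text
press [ 0.4384 -0.2703  0.09  ]
cradle [ 0.4412 -0.2933  0.    ]
mat [0.4288 0.2378 0.    ]
rack [ 0.6276 -0.0266  0.    ]
run_in [ 0.6048 -0.1266  0.05  ]
run_end [0.6373 0.0371 0.05  ]
press 0.73 [378.2, 259.0, 403.5, 289.6] ((390.2000732421875, 272.60003662109375), (16.994115829467773, 28.621667861938477), 26.56505012512207)
press 0.68 [378.5, 218.3, 412.1, 234.7] ((393.0, 227.0), (16.0, 28.0), 90.0)
press 0.61 [421.4, 187.6, 457.8, 212.2] ((439.4827575683594, 198.20692443847656), (15.227017402648926, 31.939598083496094), 68.19859313964844)
cradle 0.75 [382.0, 217.7, 408.9, 236.9] ((393.0445556640625, 226.554443359375), (27.264019012451172, 14.826054573059082), 5.710593223571777)
cradle 0.62 [369.1, 218.7, 419.0, 237.6] ((391.9056701660156, 226.97474670410156), (49.317989349365234, 20.388620376586914), 5.52754020690918)
mat 0.97 [197.3, 197.7, 264.0, 252.4] ((229.9053955078125, 227.56756591796875), (59.51243209838867, 47.84010696411133), 9.462321281433105)
mat 0.54 [379.4, 218.3, 408.0, 235.5] ((392.5975646972656, 226.6219482421875), (28.270471572875977, 14.356100082397461), 6.34019136428833)
rack 0.87 [268.0, 145.0, 365.6, 188.2] ((315.3461608886719, 166.23077392578125), (95.0105972290039, 31.876924514770508), 7.125016689300537)
rack 0.24 [222.6, 122.6, 263.2, 130.1] ((241.0, 125.5), (9.0, 44.0), 90.0)
```

View pics/crop1.png

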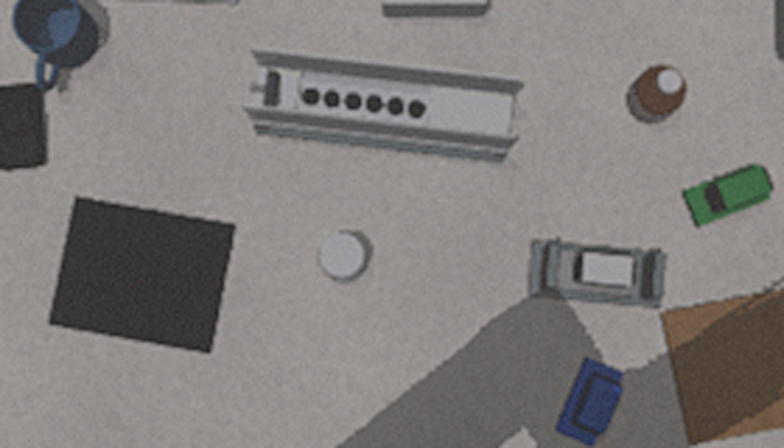

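The crop shows the six stoppers at crop pixels (311, 97) to (417, 109), with the stop block at (272, 88) and the run-in on the right. The white handle is at (607, 268) between the cradle cheeks, and the mat is empty. I'll move the arm aside to clear the side view.

Request:
send_rows:
  increments:
    - [[-0.3,0,0,0],[-0.6,0,0,0],[-0.95,0,0,0],[-1,0,0,0],[-1,0,0,0]]

```text
clock: 2.08
tool_pos: [-0.0077, -0.6467, 0.2455]
orientation: [-180.0, -0.0, -163.5]
force: [-0.2, 0.5, 0.4]
opening: 0.0877
gripper_force: 0.0
```

Run:
```python
from h import *
S=ctrl.snapshot("side");T=ctrl.snapshot("top")
cv2.imwrite("pics/side1.png",S[:,:,::-1]);cv2.imwrite("pics/top1.png",T[:,:,::-1])
for n in("side","top"):
    for t in("press","cradle","mat","rack","run_in","run_end","pad","grip"):
        s=ctrl.spot_point(t,n); print(n,t,[(np.round(d["pixel"],1).tolist()[::-1],round(d["conf"],2)) for d in s[:3]])
# stopper blobs in top
g=cv2.cvtColor(T,cv2.COLOR_RGB2GRAY); x0,y0=285,155
sub=cv2.resize(g[y0:178,x0:340],None,fx=8,fy=8,interpolation=cv2.INTER_CUBIC)
n,l,st,ce=cv2.connectedComponentsWithStats((sub<80).astype(np.uint8))
for i in range(1,n):
    if st[i,4]>400: 
        p=(ce[i]+.5)/8-.5+[x0,y0]; print("st",p.round(2),st[i,4],atz(p,"top",.053).round(4))
```

```text
side press [([283.5, 283.5], 0.77), ([328.3, 267.3], 0.67), ([384.6, 292.3], 0.56)]
side cradle [([328.1, 265.7], 0.63), ([400.8, 261.3], 0.54)]
side mat [([252.4, 189.7], 0.68), ([328.2, 267.8], 0.36)]
side rack [([337.1, 209.3], 0.68), ([335.4, 256.5], 0.23)]
side run_in [([350.3, 210.5], 0.61)]
side run_end [([331.4, 189.2], 0.56)]
side pad [([335.3, 257.5], 0.65), ([274.9, 267.4], 0.58), ([396.6, 275.3], 0.46)]
side grip [([386.7, 270.2], 0.87), ([283.6, 264.2], 0.86), ([328.2, 249.9], 0.79)]
top press [([390.1, 226.7], 0.81), ([434.6, 196.3], 0.71), ([389.8, 272.2], 0.7)]
top cradle [([394.9, 229.7], 0.81)]
top mat [([227.7, 228.1], 0.77)]
top rack [([315.0, 168.6], 0.81)]
top run_in [([345.9, 169.4], 0.86), ([316.6, 168.7], 0.5)]
top run_end [([294.9, 161.2], 0.56), ([411.6, 167.9], 0.18)]
top pad [([434.7, 202.2], 0.44), ([342.0, 167.6], 0.41), ([230.5, 227.6], 0.38)]
top grip [([442.6, 198.4], 0.94), ([396.8, 225.1], 0.85), ([397.9, 272.6], 0.72)]
st [290.55 164.05] 1668 [0.629 0.046 0.053]
st [298.06 164.96] 1531 [0.6263 0.0224 0.053 ]
st [305.69 165.83] 1585 [ 0.6237 -0.0017  0.053 ]
st [313.22 166.63] 1648 [ 0.6214 -0.0254  0.053 ]
st [320.82 167.56] 1626 [ 0.6186 -0.0493  0.053 ]
st [328.29 168.53] 1646 [ 0.6157 -0.0728  0.053 ]
```

View pics/side1.png

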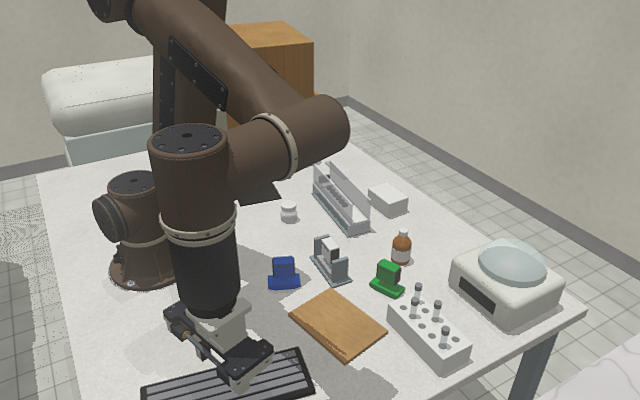

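The side view is now clear. The press in its cradle is at (330, 255) between the cheeks, the rack is at (340, 200), and the blue and green decoys are at (284, 275) and (388, 280). Next I'll refine the handle and the mat.

Run:
```python
from h import *
S=cv2.imread("pics/side1.png");T=cv2.imread("pics/top1.png")
def blob(im,x0,y0,x1,y1,f):
    sub=cv2.resize(im[y0:y1,x0:x1],None,fx=8,fy=8,interpolation=cv2.INTER_CUBIC).astype(int)
    n,l,st,ce=cv2.connectedComponentsWithStats(f(sub).astype(np.uint8)); i=1+np.argmax(st[1:,4])
    pts=np.argwhere(l==i)[:,::-1].astype(np.float32)
    r=cv2.minAreaRect(pts); return (ce[i]+.5)/8-.5+[x0,y0],(cv2.boxPoints(r)+.5)/8-.5+[x0,y0],st[i,4]/64
for th in(165,180,195):
    c,b,a=blob(T,378,214,415,240,lambda s:s.min(2)>th)
    w=np.array([atz(p,"top",.096) for p in b]); print(th,c,a,w[:,:2].round(4).tolist(),w.mean(0).round(4))
m=ctrl.trace("mat","top")[0]["mask"].astype(np.uint8)
r=cv2.minAreaRect(np.argwhere(m)[:,::-1].astype(np.float32)); w=np.array([atz(p,"top",.004) for p in cv2.boxPoints(r)])
print("mat",w[:,:2].round(4).tolist(),w.mean(0).round(4))
for d in ctrl.trace("cradle","top")[:2]:
    r=cv2.minAreaRect(np.argwhere(d["mask"])[:,::-1].astype(np.float32)); w=np.array([atz(p,"top",.04) for p in cv2.boxPoints(r)]); print("cr",d["conf"],w[:,:2].round(4).tolist(),w.mean(0).round(4))
print("grip tri",tri((328.2,249.9),(396.8,225.1)).round(4),"press tri",tri((328.3,267.3),(390.1,226.7)).round(4))
print("run_in tri",tri((350.3,210.5),(345.9,169.4)).round(4),"run_end",tri((331.4,189.2),(294.9,161.2)).round(4))
k=3.6
a=cv2.resize(T[210:245,360:430],None,fx=10,fy=10,interpolation=cv2.INTER_CUBIC)   # 700x350
b=cv2.resize(S[225:290,300:360],None,fx=4,fy=4,interpolation=cv2.INTER_CUBIC)
d=cv2.resize(T[145:195,260:370],None,fx=4,fy=4,interpolation=cv2.INTER_CUBIC)
o=np.zeros((600,700,3),np.uint8);o[:350]=a;o[350:600,:240]=b[:250];o[350:550,250:690]=d
cv2.imwrite("pics/crop2.png",o)
```

```text
Traceback (most recent call last):
ValueError: attempt to get argmax of an empty sequence
```

```bash
cat > m.py <<'E'
from h import *
S=cv2.imread("pics/side1.png");T=cv2.imread("pics/top1.png")
def blob(im,x0,y0,x1,y1,f):
    sub=cv2.resize(im[y0:y1,x0:x1],None,fx=8,fy=8,interpolation=cv2.INTER_CUBIC).astype(int)
    n,l,st,ce=cv2.connectedComponentsWithStats(f(sub).astype(np.uint8)); i=1+np.argmax(st[1:,4])
    pts=np.argwhere(l==i)[:,::-1].astype(np.float32)
    r=cv2.minAreaRect(pts); return (ce[i]+.5)/8-.5+[x0,y0],(cv2.boxPoints(r)+.5)/8-.5+[x0,y0],st[i,4]/64
mx=T[216:238,380:412].min(2).max(); print("max",mx)
for th in(mx*.8,mx*.87):
    c,b,a=blob(T,378,214,415,240,lambda s:s.min(2)>th)
    w=np.array([atz(p,"top",.096) for p in b]); print(th,c,a,w[:,:2].round(4).tolist(),w.mean(0).round(4))
m=ctrl.trace("mat","top")[0]["mask"].astype(np.uint8)
r=cv2.minAreaRect(np.argwhere(m)[:,::-1].astype(np.float32)); w=np.array([atz(p,"top",.004) for p in cv2.boxPoints(r)])
print("mat",w[:,:2].round(4).tolist(),w.mean(0).round(4))
for d in ctrl.trace("cradle","top")[:2]:
    r=cv2.minAreaRect(np.argwhere(d["mask"])[:,::-1].astype(np.float32)); w=np.array([atz(p,"top",.04) for p in cv2.boxPoints(r)]); print("cr",d["conf"],w[:,:2].round(4).tolist(),w.mean(0).round(4))
print("grip tri",tri((328.2,249.9),(396.8,225.1)).round(4),"press tri",tri((328.3,267.3),(390.1,226.7)).round(4))
print("run_in tri",tri((350.3,210.5),(345.9,169.4)).round(4),"run_end",tri((331.4,189.2),(294.9,161.2)).round(4))
a=cv2.resize(T[210:245,360:430],None,fx=10,fy=10,interpolation=cv2.INTER_CUBIC)
b=cv2.resize(S[225:290,300:360],None,fx=4,fy=4,interpolation=cv2.INTER_CUBIC)
d=cv2.resize(T[145:195,260:370],None,fx=4,fy=4,interpolation=cv2.INTER_CUBIC)
o=np.zeros((600,700,3),np.uint8);o[:350]=a;o[350:600,:240]=b[:250];o[350:550,250:690]=d
cv2.imwrite("pics/crop2.png",o)
E
python3 m.py
```

```text
max 160
128.0 [396.50004767 225.61989893] 163.875 [[0.4235, -0.249], [0.4537, -0.2527], [0.4485, -0.3042], [0.4183, -0.3004]] [ 0.436  -0.2766  0.096 ]
139.2 [396.44896492 225.6120129 ] 150.765625 [[0.4247, -0.2496], [0.453, -0.2531], [0.4477, -0.3035], [0.4195, -0.2998]] [ 0.4362 -0.2765  0.096 ]
mat [[0.3693, 0.3459], [0.5219, 0.3277], [0.492, 0.1357], [0.3406, 0.1565]] [0.4309 0.2415 0.004 ]
cr 0.74 [[0.4076, -0.1933], [0.4733, -0.198], [0.4644, -0.3498], [0.399, -0.3441]] [ 0.4361 -0.2713  0.04  ]
grip tri [ 0.4345 -0.2793  0.0717] press tri [ 0.437  -0.2715  0.0012]
run_in tri [ 0.6084 -0.1257  0.059 ] run_end [0.6359 0.0348 0.046 ]
```

View pics/crop2.png

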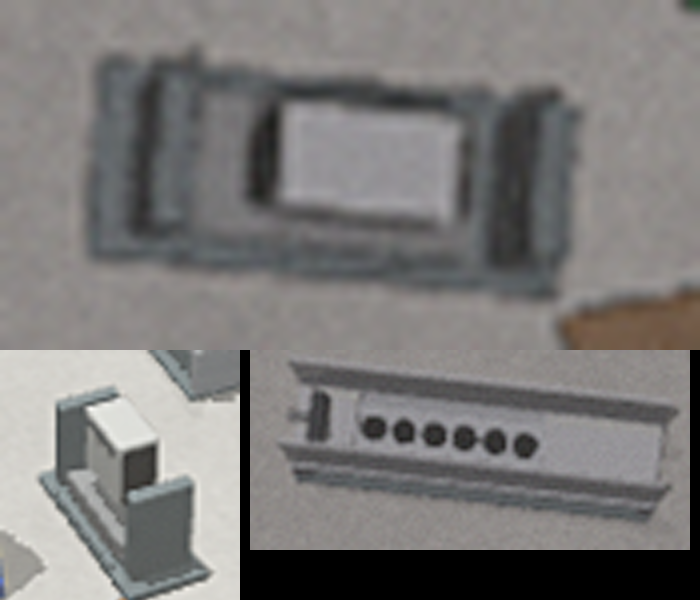

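The press handle is centred at about (0.436, -0.277), with its top at 0.096 and its long axis at about 85°. The rack's yaw is 83.6° with origin (0.620, -0.035), run_in is at about -0.091 and run_end at about +0.071. Next I'll approach the press by its sides.

Request:
send_rows:
  increments:
    - [[0.2,0.17,0,0.1],[0.4,0.33,0,0.2],[0.6,0.5,0,0.3],[0.8,0.67,0,0.4],[1,0.83,0,0.5]]

```text
clock: 3.7
tool_pos: [0.1946, -0.4795, 0.2456]
orientation: [-180.0, -0.0, -120.1]
force: [-0.5, -0.3, 0.2]
opening: 0.0873
gripper_force: 0.0
```

Request:
send_rows:
  increments:
    - [[0.2,0.17,0,0.08],[0.4,0.33,0,0.16],[0.6,0.5,0,0.24],[0.8,0.67,0,0.28],[1,0.83,0,0.29],[1,0.83,0,0.29]]

```text
clock: 4.45
tool_pos: [0.3958, -0.3129, 0.2455]
orientation: [-180.0, -0.0, -95.2]
force: [-0.2, -0.3, 0.1]
opening: 0.0874
gripper_force: 0.0
```

Request:
send_rows:
  increments:
    - [[0.11,0.09,-0.1,0],[0.22,0.19,-0.25,0],[0.22,0.19,-0.4,0],[0.22,0.19,-0.4,0]]

```text
clock: 4.95
tool_pos: [0.4357, -0.2765, 0.1635]
orientation: [179.7, 0.0, -95.5]
force: [0.2, -0.1, 0.1]
opening: 0.0875
gripper_force: 0.0
```

Request:
send_rows:
  increments:
    - [[0,0,-0.12,0],[0,0,-0.25,0],[0,0,-0.38,0],[0,0,-0.455,0],[0,0,-0.455,0]]

```text
clock: 5.58
tool_pos: [0.4372, -0.277, 0.0744]
orientation: [179.9, -0.0, -95.5]
force: [0.5, 0.1, 0.7]
opening: 0.0878
gripper_force: 0.0
```

Request:
send_rows:
  increments:
    - [[0,0,0,0],[0,0,0,0],[0,0,0,0],[0,0,0,0],[0,0,0,0],[0,0,0,0]]
  jaw: 0.2

```text
clock: 6.32
tool_pos: [0.4372, -0.2766, 0.0743]
orientation: [180.0, 0.0, -95.4]
force: [-2.2, -0.1, 2.2]
opening: 0.0333
gripper_force: 1.2
```

Request:
send_rows:
  increments:
    - [[0,0,0,0],[0,0,0,0],[0,0,0,0]]
  jaw: 0

```text
clock: 6.7
tool_pos: [0.4371, -0.2766, 0.0742]
orientation: [180.0, 0.0, -95.5]
force: [-1.9, 0.6, 0.4]
opening: 0.032
gripper_force: 30.0
```

Request:
send_rows:
  increments:
    - [[0,0,0.05,0],[0,0,0.15,0],[0,0,0.3,0],[0,0,0.5,0],[0,0,0.65,0],[0,0,0.65,0]]

```text
clock: 7.45
tool_pos: [0.4391, -0.277, 0.2073]
orientation: [-179.7, -0.1, -95.4]
force: [-1.0, -0.5, -3.7]
opening: 0.0317
gripper_force: 30.0
```

Request:
send_rows:
  increments:
    - [[0,0.15,0,0],[0,0.4,0,0],[0,0.7,0,0],[-0.01,1,0,-0.01]]

```text
clock: 7.95
tool_pos: [0.4348, -0.0751, 0.2034]
orientation: [179.9, 0.0, -96.4]
force: [2.2, 1.4, -2.9]
opening: 0.0318
gripper_force: 30.0
```

Request:
send_rows:
  increments:
    - [[0,0.3,0,0],[-0.01,0.6,0,0],[-0.02,0.9,0,0],[-0.02,1,0,0]]

```text
clock: 8.45
tool_pos: [0.4308, 0.1262, 0.2036]
orientation: [180.0, 0.0, -96.1]
force: [0.6, 0.1, -4.0]
opening: 0.0321
gripper_force: 30.0
```

Request:
send_rows:
  increments:
    - [[0,0.25,0,0],[0,0.45,-0.1,0],[0,0.58,-0.3,0],[0,0.58,-0.45,0],[0,0.58,-0.55,0],[0,0.58,-0.6,0],[0,0.58,-0.6,0]]

```text
clock: 9.32
tool_pos: [0.4312, 0.2389, 0.0837]
orientation: [179.9, -0.1, -96.3]
force: [1.0, 0.5, -3.4]
opening: 0.0316
gripper_force: 30.0
```

Request:
send_rows:
  increments:
    - [[0,0,-0.02,0],[0,0,-0.04,0],[0,0,-0.055,0],[0,0,-0.065,0],[0,0,-0.07,0],[0,0,-0.07,0]]

```text
clock: 10.07
tool_pos: [0.4315, 0.2393, 0.0705]
orientation: [180.0, -0.0, -96.3]
force: [-0.4, -1.1, -1.7]
opening: 0.0319
gripper_force: 30.0
```

Request:
send_rows:
  increments:
    - [[0,0,-0.005,0],[0,0,-0.005,0],[0,0,-0.005,0]]

```text
clock: 10.45
tool_pos: [0.4315, 0.2393, 0.0695]
orientation: [-180.0, 0.0, -96.3]
force: [-2.3, 0.1, 2.5]
opening: 0.0318
gripper_force: 30.0
```

Request:
send_rows:
  increments:
    - [[0,0,0,0],[0,0,0,0],[0,0,0,0],[0,0,0,0],[0,0,0,0],[0,0,0,0]]
  jaw: 1

```text
clock: 11.2
tool_pos: [0.4315, 0.2394, 0.0694]
orientation: [-180.0, 0.0, -96.3]
force: [-0.5, 0.3, -0.2]
opening: 0.0849
gripper_force: 0.0
```

Request:
send_rows:
  increments:
    - [[0,0,0.1,0],[0,0,0.25,0],[0,0,0.45,0],[0,0,0.6,0.1],[0,0,0.6,0.22],[0,0,0.6,0.34],[0,0,0.6,0.46],[0,0,0.6,0.58],[0,0,0.6,0.7],[0,0,0.6,0.82],[0,0,0.6,0.94],[0,0,0.6,1]]

```text
clock: 12.7
tool_pos: [0.4314, 0.2393, 0.1893]
orientation: [180.0, 0.0, -10.1]
force: [0.5, 0.1, -0.4]
opening: 0.0876
gripper_force: 0.0
```

Request:
send_rows:
  increments:
    - [[0,0,0,0.043],[0,0,-0.1,0.043],[0,0,-0.25,0.043],[0,0,-0.4,0.043],[0,0,-0.5,0.043],[0,0,-0.56,0.043],[0,0,-0.597,0.043],[0,0,-0.597,0.043]]

```text
clock: 13.7
tool_pos: [0.4315, 0.2393, 0.0699]
orientation: [180.0, 0.0, -6.7]
force: [0.1, -0.2, 0.6]
opening: 0.0878
gripper_force: 0.0
```

Request:
send_rows:
  increments:
    - [[0,0,0,0],[0,0,0,0],[0,0,0,0],[0,0,0,0],[0,0,0,0],[0,0,0,0]]
  jaw: 0.5

```text
clock: 14.45
tool_pos: [0.4314, 0.2391, 0.0699]
orientation: [180.0, 0.0, -6.7]
force: [0.1, -1.8, 0.8]
opening: 0.0597
gripper_force: 30.0
```

Run:
```python
from h import *
S=ctrl.snapshot("side")[:,:,::-1];T=ctrl.snapshot("top")[:,:,::-1]
c=project([.431,.239,.05],"side")[0].astype(int);d=project([.431,.239,.05],"top")[0].astype(int);print(c,d)
a=cv2.resize(S[c[1]-45:c[1]+45,c[0]-45:c[0]+45],(390,390),interpolation=2);b=cv2.resize(T[d[1]-45:d[1]+45,d[0]-45:d[0]+45],(390,390),interpolation=2)
cv2.imwrite("pics/mat1.png",np.hstack([a,b]))
```

```text
[253 176] [227 226]
```

View pics/mat1.png

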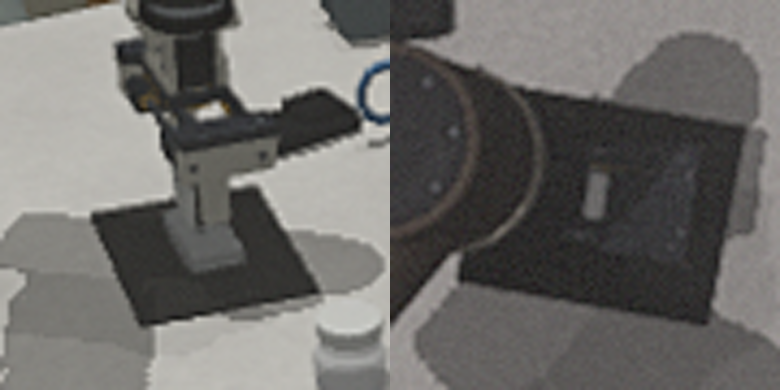

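The press stands upright on the mat, gripped by both end pads (opening 59.7 mm, grip force 30 N). Next: lift it and carry it over the run-in.

Request:
send_rows:
  increments:
    - [[0,0,0.05,0],[0,0,0.15,0],[0,0,0.35,0],[0,0,0.55,0],[0,0,0.7,0],[0,0,0.75,0],[0,0,0.75,0]]
  jaw: 0.4

```text
clock: 15.42
tool_pos: [0.4313, 0.2395, 0.2199]
orientation: [-180.0, 0.0, -6.7]
force: [0.3, -0.2, -3.7]
opening: 0.0597
gripper_force: 30.0
```

Request:
send_rows:
  increments:
    - [[0.06,-0.1,0,0],[0.15,-0.3,0,0],[0.25,-0.5,0,0],[0.35,-0.7,0,0],[0.45,-0.9,0,0],[0.45,-0.95,0,0]]

```text
clock: 16.18
tool_pos: [0.5214, 0.0471, 0.2176]
orientation: [179.9, 0.2, -6.8]
force: [-0.2, 0.2, -4.2]
opening: 0.06
gripper_force: 30.0
```

Request:
send_rows:
  increments:
    - [[0.1,-0.2,0,0.003],[0.2,-0.4,0,0.003],[0.3,-0.6,0,0.003],[0.4,-0.8,0,0.003],[0.44,-0.88,0,0.003],[0.44,-0.88,0,0.003],[0.44,-0.88,0,0.003]]

```text
clock: 17.05
tool_pos: [0.6089, -0.1257, 0.2192]
orientation: [-180.0, 0.1, -6.4]
force: [-0.3, 0.1, -3.2]
opening: 0.0596
gripper_force: 30.0
```

Run:
```python
from h import *
S=ctrl.snapshot("side")[:,:,::-1];T=ctrl.snapshot("top")[:,:,::-1]
o=ctrl.get_obs();print(o["tool_pos"],o["orientation"],o["force"],o["opening"])
c=project([.61,-.127,.08],"side")[0].astype(int);d=project([.61,-.05,.08],"top")[0].astype(int);print(c,d)
a=cv2.resize(S[c[1]-50:c[1]+50,c[0]-50:c[0]+50],(390,390),interpolation=2);b=cv2.resize(T[d[1]-50:d[1]+50,d[0]-50:d[0]+50],(390,390),interpolation=2)
cv2.imwrite("pics/rk1.png",np.hstack([a,b]))
```

```text
[ 0.60911303 -0.12553086  0.21989003] [-1.79988931e+02  1.42486213e-02 -6.33859107e+00] [ 0.71110806  0.82689967 -3.65336988] 0.05995176236612307
[352 204] [320 168]
```

View pics/rk1.png

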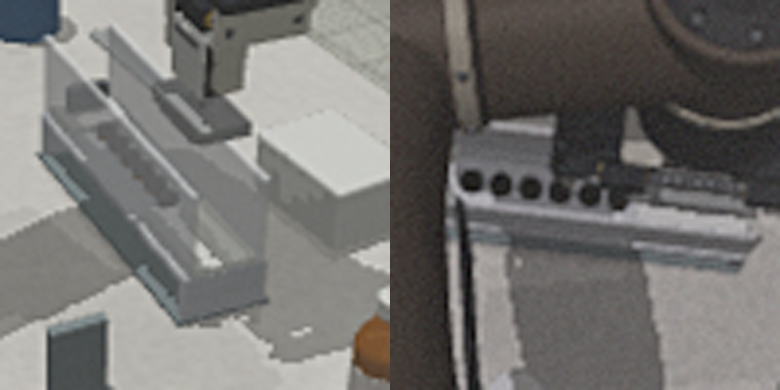

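The shoe hangs over the run-in and is aligned with the row in both views. Descending now.

Request:
send_rows:
  increments:
    - [[0.003,-0.006,-0.1,0],[0.003,-0.006,-0.2,0],[0.003,-0.006,-0.3,0],[0.003,-0.006,-0.4,0],[0.003,-0.006,-0.46,0],[0.003,-0.006,-0.48,0],[0.003,-0.006,-0.48,0]]

```text
clock: 18.02
tool_pos: [0.6103, -0.1277, 0.1244]
orientation: [180.0, -0.0, -6.4]
force: [0.5, 0.1, -3.4]
opening: 0.0602
gripper_force: 30.0
```

Request:
send_rows:
  increments:
    - [[0,0,-0.01,0],[0,0,-0.02,0],[0,0,-0.03,0],[0,0,-0.035,0],[0,0,-0.04,0],[0,0,-0.04,0],[0,0,-0.04,0]]

```text
clock: 18.9
tool_pos: [0.6101, -0.1279, 0.1163]
orientation: [180.0, -0.0, -6.4]
force: [-2.5, 0.6, 0.6]
opening: 0.06
gripper_force: 30.0
```

Request:
send_rows:
  increments:
    - [[0,0,-0.01,0],[0,0,-0.02,0],[0,0,-0.025,0],[0,0,-0.025,0]]

```text
clock: 19.4
tool_pos: [0.6102, -0.1279, 0.1111]
orientation: [180.0, -0.0, -6.4]
force: [-2.9, 0.6, 5.6]
opening: 0.0602
gripper_force: 30.0
```

Request:
send_rows:
  increments:
    - [[0.004,0.04,0,0],[0.009,0.08,0,0],[0.013,0.119,0,0],[0.018,0.159,0,0],[0.022,0.199,0,0],[0.027,0.239,0,0],[0.031,0.278,0,0],[0.036,0.318,0,0],[0.04,0.358,0,0],[0.045,0.398,0,0],[0.049,0.437,0,0],[0.054,0.477,0,0]]

```text
clock: 20.9
tool_pos: [0.6209, -0.0323, 0.1111]
orientation: [180.0, 0.0, -6.4]
force: [-0.9, -4.9, 5.5]
opening: 0.0596
gripper_force: 30.0
```

Request:
send_rows:
  increments:
    - [[0.004,0.04,0,0],[0.009,0.08,0,0],[0.013,0.119,0,0],[0.018,0.159,0,0],[0.022,0.199,0,0],[0.027,0.239,0,0],[0.031,0.278,0,0],[0.035,0.308,0,0]]

```text
clock: 21.9
tool_pos: [0.6278, 0.0295, 0.111]
orientation: [180.0, 0.0, -6.4]
force: [0.0, -5.1, 4.6]
opening: 0.0598
gripper_force: 30.0
```

Request:
send_rows:
  increments:
    - [[0.002,0.02,0,0],[0.004,0.035,0,0]]

```text
clock: 22.15
tool_pos: [0.6286, 0.0364, 0.111]
orientation: [180.0, 0.0, -6.4]
force: [0.2, -6.1, 4.8]
opening: 0.0599
gripper_force: 30.0
```

Request:
send_rows:
  increments:
    - [[0.001,0.01,0,0],[0.002,0.02,0,0]]

```text
clock: 22.4
tool_pos: [0.6289, 0.0397, 0.111]
orientation: [179.9, 0.0, -6.4]
force: [-0.1, -8.1, 5.4]
opening: 0.0595
gripper_force: 30.0
```

Request:
send_rows:
  increments:
    - [[0.001,0.009,0,0],[0.002,0.018,0,0],[0.002,0.018,0,0]]

```text
clock: 22.78
tool_pos: [0.6292, 0.0428, 0.111]
orientation: [179.9, 0.0, -6.4]
force: [-0.3, -10.2, 5.8]
opening: 0.0596
gripper_force: 30.0
```

Request:
send_rows:
  increments:
    - [[0,0,0.03,0],[0,0,0.08,0],[0,0,0.2,0],[0,0,0.35,0],[0,0,0.5,0],[0,0,0.55,0],[0,0,0.55,0]]

```text
clock: 23.65
tool_pos: [0.6291, 0.0444, 0.2202]
orientation: [-180.0, 0.0, -6.4]
force: [0.2, 0.7, -3.4]
opening: 0.06
gripper_force: 30.0
```

Request:
send_rows:
  increments:
    - [[-0.1,0.1,0,0],[-0.3,0.3,0,0],[-0.5,0.5,0,0],[-0.7,0.7,0,0],[-0.88,0.88,0,0],[-0.97,0.97,0,0],[-0.98,0.98,0,0],[-0.98,0.98,0,0]]

```text
clock: 24.65
tool_pos: [0.4331, 0.2395, 0.2199]
orientation: [179.9, 0.1, -6.4]
force: [-0.7, 0.2, -3.1]
opening: 0.0597
gripper_force: 30.0
```

Run:
```python
from h import *
S=ctrl.snapshot("side")[:,:,::-1];T=ctrl.snapshot("top")[:,:,::-1]
c=project([.62,-.035,.05],"side")[0].astype(int);e=project([.4315,.239,.15],"side")[0].astype(int);d=project([.62,-.02,.05],"top")[0].astype(int)
f=lambda I,c,r:cv2.resize(I[max(c[1]-r,0):c[1]+r,c[0]-r:c[0]+r],(390,290),interpolation=2)
a=cv2.resize(S[c[1]-40:c[1]+40,c[0]-40:c[0]+40],(390,390),interpolation=2);b=cv2.resize(T[d[1]-40:d[1]+40,d[0]-40:d[0]+40],(390,390),interpolation=2)
cv2.imwrite("pics/rk2.png",np.hstack([a,b]))
```

```text
(no output)
```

View pics/rk2.png

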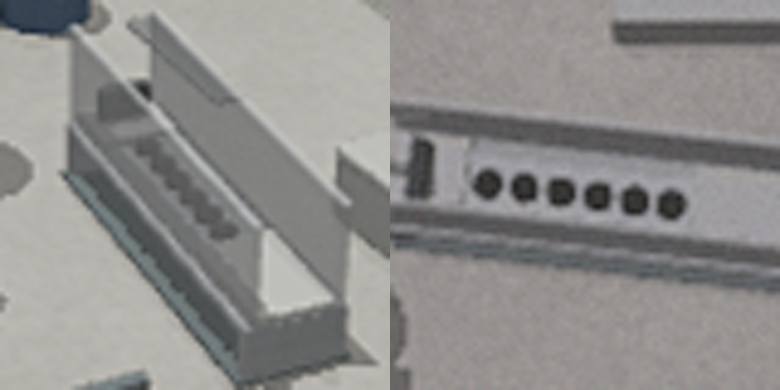

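All six stoppers lie flush and the end stop has sprung back. Next I'll stand the tool on the mat.

Request:
send_rows:
  increments:
    - [[-0.008,0,-0.1,0],[-0.008,0,-0.25,0],[-0.008,0,-0.4,0],[-0.008,0,-0.55,0],[-0.008,0,-0.67,0],[-0.008,0,-0.72,0],[-0.008,0,-0.735,0],[-0.008,0,-0.745,0],[-0.008,0,-0.745,0]]

```text
clock: 25.88
tool_pos: [0.4322, 0.2401, 0.0726]
orientation: [-179.9, -0.0, -6.4]
force: [-0.5, 0.1, -2.7]
opening: 0.0599
gripper_force: 30.0
```

Request:
send_rows:
  increments:
    - [[0,0,-0.005,0],[0,0,-0.005,0],[0,0,-0.005,0]]

```text
clock: 26.25
tool_pos: [0.4319, 0.2398, 0.0711]
orientation: [-180.0, -0.0, -6.4]
force: [0.4, -0.0, -3.1]
opening: 0.0599
gripper_force: 30.0
```

Request:
send_rows:
  increments:
    - [[0,0,-0.004,0],[0,0,-0.007,0],[0,0,-0.007,0],[0,0,-0.007,0]]

```text
clock: 26.75
tool_pos: [0.432, 0.2399, 0.0697]
orientation: [-180.0, -0.0, -6.4]
force: [-1.7, -0.1, 1.7]
opening: 0.0598
gripper_force: 30.0
```

Contact made. Release and retreat straight up.

Request:
send_rows:
  increments:
    - [[0,0,0,0],[0,0,0,0],[0,0,0,0],[0,0,0,0],[0,0,0,0],[0,0,0,0]]
  jaw: 1

```text
clock: 27.5
tool_pos: [0.4319, 0.2398, 0.0696]
orientation: [-180.0, -0.0, -6.4]
force: [-0.2, -0.6, 0.4]
opening: 0.0877
gripper_force: 0.0
```

Request:
send_rows:
  increments:
    - [[0,0,0.08,0],[0,0,0.2,0],[0,0,0.4,0],[0,0,0.6,0],[0,0,0.8,0],[0,0,0.9,0],[0,0,0.9,0]]

```text
clock: 28.38
tool_pos: [0.4324, 0.2403, 0.2512]
orientation: [-179.8, -0.1, -6.4]
force: [-0.8, 0.1, -0.1]
opening: 0.0876
gripper_force: 0.0
```

Run:
```python
from h import *
S=ctrl.snapshot("side")[:,:,::-1]
cv2.imwrite("pics/end.png",cv2.resize(S[120:300,170:460],None,fx=2.7,fy=2.7,interpolation=2))
```

```text
(no output)
```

View pics/end.png

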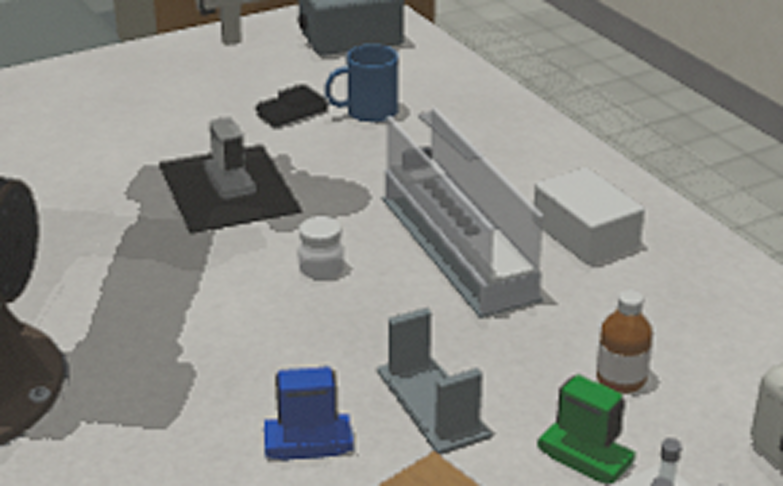

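The press stands upright on the mat (crop position about (232, 160)), the gripper is clear of it, and nothing else has moved.

```bash
python3 -c "
from plant import ctrl
print(ctrl.close_job())"
```

```text
the job is handed in; nothing more can be done
None
```

I handed the job in at about 28 s of the 72 s allowed: all six stoppers look flush after one unbroken pass, which pushed the end stop back about 4 mm by the force reading, and the tool stands upright and released on the mat with everything else where it was.

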